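Empty the keeper press and draw its die cassette

ROBOT

A 6-joint arm with a two-finger parallel gripper is mounted at the origin on the work surface. World frame = base frame: x ahead of the robot, y to its left, z up, the work surface at z = 0. Lengths are in mm, angles in degrees, forces in N, time in s.
With the tool pointing down it reaches from about 350 to 850 mm from the base axis. Payload 8.1 kg.
Tool frame: the origin (TCP) lies between the finger pads; the fingertips stand 11 mm ahead of it and the grasp point (between the pads) lies 8 mm behind it; z points along the fingers, y is the line along which they close (so a half turn about z gives the same grasp; the last joint's range is limited). The gripper opens to 85 mm and grips with 20 to 120 N. Pads are 22 mm wide; open, the fingers measure 114 mm over their backs; the gripper's body (76 mm by 85 mm) begins 54 mm behind the grasp point. The pads swing forward as they close: fully open they stand 13 mm farther back than shut.
Start: joints at [59.278, 7.471, 85.268, -0, 87.261, -4.893], TCP at [261.392, 540.074, 242.292] pointing down, gripper open.
Joint ranges: [-169.43, 169.43], [-51.17, 129.36], [1.28, 143.12], [-76.62, 256.62], [0, 156.53], [-152.29, 152.29]. Speed limits (degrees/s): [136.94, 136.94, 159.86, 180, 180, 180].

INTERFACE

Orientations are given as [roll, pitch, yaw] about the fixed x, y, z axes, in that order (R = Rz(yaw) Ry(pitch) Rx(roll)).
In Python, from bench import r, snapshot, get_calibration gives the robot as it stands.
- The arm moves only by the tool step_arm, never from a script. Its argument "rows" is a list of rows, each a list of 2 entries, a list of its own where there are three numbers: the shift along the tool's x, y, z in mm, then the turn about the tool's z in degrees. In form: [[[tx, ty, tz], yaw], ...]. A call has 1 to 12 rows; each row is the pose to reach, as a shift and turn from the pose commanded when the call began, along the tool's axes at that moment; what a row does not reach only later rows make up. A row lasts 1/10 s, in which the tool goes at most 50 mm and 8.59 degrees, less where a joint would pass 70% of its speed; a pose out of reach is approached as far as the arm can. A call with a gripper value outside its range is refused whole. "fingers" is the opening, from 0 (shut) to 1 (fully open), set as the call begins (left out, the last holds). The fingers move at their own pace and stop on an object; "squeeze" is the grip in N (left out, the last holds). Time passes only in rows, so rows that repeat a pose let the fingers close. It gives the time, the measured TCP pose, the force, the opening and the grip force at its end, in the units of the state.
- r.sense(): the state, without advancing time (a new reading comes with each control period).
- snapshot(name): name is "side" or "top" or "wrist"; returns the picture (420x560x3 uint8, blue, green, red); there is no depth.
- get_calibration(name): a dict with "fovy" (degrees; the focal length in pixels is half the picture's height over the tangent of half this angle, whatever the lens; pixels are square), "cx", "cy" (the principal point, pixels), "eye" and "orientation" of the camera in the world. Camera axes: x right, y up, looking along -z (the intrinsics and any distortion apply to the point x, -y, -z); pixel columns grow to the right and rows downward; lengths in mm; the calibration is good to about 2 mm. A picture is of the moment at which its call begins: read the wrist's pose just before it. get_calibration takes no time and is no camera call; for the wrist camera it gives the pose at the moment of the call.
- r.hand_in(): hands the job in; it is judged then, once.
The state is a dict: "time": time; "joint_pos": joint angles; "qd": joint speeds; "joint_efforts": joint torques, N m; "tool_pos": TCP position; "tcp_rot": TCP orientation; "ft_force": force on the tool from outside, world axes, zero at the start; "wrist_torque": the same for the moment, N m; "finger_gap": finger opening in mm; "grip_force": force on a finger pad.
Only numpy, scipy, OpenCV 4.12 (cv2) and the standard library are available. Lean on these libraries where they do the work, as an engineer would, in place of code of your own. Each camera call takes 0.05 s, during which the arm holds its last target. There are 200 camera calls.

TASK

The press has just formed a brass strap loop and its die is due for a change. Lift the finished loop out of the die and set it down in the wooden tray, without dropping it. Then squeeze the two orange side catches of the die cassette together and lift the cassette up out of its holder, and finish holding it by the squeezed catches, level and still, a hand's breadth above the holder; leave the other things on the bench as they are.

Things in the scene. Friction and masses are not known exactly. Their poses are not given: they have to be found in the camera images.
- press: Green bench press, fixed. Origin at bench height exactly under the middle of the die holder; +x points from the holder to the press frame, z up. Its steel table is drawn out: 190 mm wide (y), top 50 mm above the bench, front edge at x = -115 mm (pull handle to -145 mm). The frame, 240 mm wide and 340 mm high, begins at x = 200 mm; nothing stands above the holder.
- holder (a point): Middle of the floor of the dark steel die holder on the press table, 60 mm above the bench; the underside of the cassette rests here. Holder 104 x 72 mm, axes as the press, highest edges 19 mm above this floor; the cassette is free of it once raised 20 mm.
- cassette: Die cassette in use, 0.5 kg, seated in the holder, axes as the press. Origin: centre of its underside, z up. Foot 84 (x) x 48 (y) x 10 mm; die block 76 (x) x 30 (y) mm, flat top 46 mm above the origin, with an open cavity 39 (x) x 17 (y) x 14 mm deep in its middle. Orange catches on its +y and -y sides hook it under the holder until both are squeezed in; then it lifts straight up.
- catch_a (a joint): How far the catch on the cassette's +y side is squeezed in: 0 at rest, 0.006 m at its stop. It slides along the cassette's y and springs back with 2 N at rest, 5 N at the stop. Its hook is free of the holder beyond about 0.0045.
- catch_b (a joint): The same for the catch on the cassette's -y side (also 0 to 0.006 m, growing as it is squeezed in towards the middle).
- catch_a_pad (a point): Centre of the outer face of the orange finger pad of the +y catch. Pad 26 mm wide (cassette's x), 18 mm high, from 26 to 44 mm above the cassette's underside. The two outer faces are 61 mm apart at rest, 49 mm when squeezed to the stops. Further out in y nothing is higher than 19 mm above the cassette's underside.
- catch_b_pad (a point): The same point on the -y catch.
- loop: The finished brass strap loop, a rigid U of 2.5 mm strip, 30 g, standing legs up in the die cavity, loose by 1.5 mm. 36 mm wide over the legs (its x, along the cassette's x), 14 mm deep (y), 30 mm high. Origin: centre of the underside of its base (32 mm above the cassette's underside at the start); z up along the legs, which stand 16 mm out of the die.
- tray: Low wooden tray with a dark felt bottom, fixed to the bench, 160 mm (x) x 240 mm (y), walls 6 mm thick and 22 mm high. Origin at the centre of its underside; the inner floor is 6 mm above it. The half at local +y holds two finished loops; the half at -y is empty.
- loop_b: A finished loop like the first, standing in the +y half of the tray; origin as for the first. To be left alone.
- loop_c: Another finished loop in the +y half of the tray. To be left alone.
- next_die: The next die cassette, same shape but with blue catches and a brass-coloured top, standing in one bay of the low plywood rack at the back (rack 100 x 240 x 30 mm). Origin at the centre of its underside. To be left alone.
- dye: Amber bottle of edge dye, 48 mm across, 120 mm high; origin under its centre. To be left alone.
- wax: Yellow tin of wax, 68 mm across, 45 mm high; origin under its centre. To be left alone.
- rivets: Glass jar of rivets with a metal cap, 56 mm across, 70 mm high; origin under its centre. To be left alone.
- mallet: Wooden mallet lying on the bench, 260 mm long; its handle points to its -x. To be left alone.
- awl: Awl with a wooden handle lying on the bench, 160 mm long; its handle points to its -x. To be left alone.
There are look-alikes about, which are no part of the job. Leave any green look-alike of the cassette alone.

How it is judged (in metres and radians):
On the way, in this order (a step that is already met when the one before it is completed fails the run):
1. the loop is out of the die and lies released and at rest in the tray (x of loop in the frame of tray between -0.08 and 0.08 m and y of loop in the frame of tray between -0.12 and 0.12 m and z of loop in the frame of tray between 0 and 0.045 m and linear speed of loop below 0.05 m/s and contact force between the fingers and loop below 0.05 N), for 0.2 s.
2. both catches are squeezed in by the fingers while the cassette still sits in its holder (value of joint each of catch_a, catch_b above 0.0045 m and z of cassette in the frame of press below 0.068 m and contact force between the fingers and cassette above 1 N), for 0.05 s.
3. the cassette is lifted clear of the holder with the catches squeezed (value of joint each of catch_a, catch_b above 0.0045 m and z of cassette in the frame of press above 0.09 m and contact force between cassette and press below 0.3 N), for 0.2 s.
At the end, for the whole second after the job is handed in: The fingers hold the cassette by its two catches, both squeezed in more than 4.5 mm, its underside at least 60 mm above its seat in the holder, touching no part of the press, within 0.2 rad of level and still (under 30 mm/s). The loop lies released and at rest inside the tray (all of step 1 and value of joint each of catch_a, catch_b above 0.0045 m and z of cassette in the frame of press above 0.12 m and contact force between the fingers and cassette above 1 N and contact force between cassette and press below 0.3 N and angle between cassette's own z axis and vertical below 0.2 rad and linear speed of cassette below 0.03 m/s and angular speed of cassette below 0.3 rad/s); the arm keeps its last pose, push and grip.
It fails at once if the loop is dropped or thrown (it moves faster than 0.7 m/s while the fingers do not hold it) (linear speed of loop above 0.7 m/s and contact force between the fingers and loop below 0.05 N).
It fails at once if another thing on the bench, or a finished loop in the tray, is shifted more than 30 mm (distance of any of loop_b, loop_c, next_die, dye, wax, rivets, mallet, awl from where it was at the start of the episode above 0.03 m).
It also fails if it takes over 58 s, if anything falls off the work surface, if the arm or the gripper's body presses on something with over 40 N, if the wrist force passes 120 N, or if a joint passes its speed limit or range.

## Working session

There is one attempt and no reset: what is moved stays moved. The work goes in short steps, Python scripts to look and compute and a tool call to move; the robot and the scene stay as the last step left them, time stands still between calls to the robot, and variables do not carry over. Pictures are saved under pics/ and viewed, at most 10 in all, crops included, and the job is handed in when it is done.

Besides the shell and the picture viewer there is one more tool, called as name(argument=value, ...) on one line, values as JSON. step_arm: Moves the arm, as the interface text tells. Its arguments: {"type":"object","properties":{"rows":{"type":"array"},"fingers":{"type":"number"},"squeeze":{"type":"number"}},"required":["rows"]}

```bash
mkdir -p pics; ls
python3 - <<'E'
from bench import r, snapshot, get_calibration
import cv2
print(r.sense())
for n in ("top","side","wrist"):
    print(n,get_calibration(n)); cv2.imwrite(f"pics/{n}0.png",snapshot(n))
E
```

```text
pics
{'time': 0.0, 'joint_pos': array([ 5.92779639e+01,  7.51577749e+00,  8.53308262e+01, -1.03226948e-03,
        8.72621299e+01, -4.89459477e+00]), 'qd': array([ 0.05649489, -0.09925294,  0.01427504, -0.03071476, -0.03066928,
       -0.05307629]), 'joint_efforts': array([ 1.96940755e-04, -5.69397819e+01, -5.00553310e+01, -1.64067392e-04,
        1.45830342e-02,  2.80590314e-05]), 'tool_pos': array([261.11775452, 539.59540815, 241.2226195 ]), 'tcp_rot': array([-1.79891575e+02, -8.25023467e-03,  1.54172601e+02]), 'ft_force': array([ 0.26391947, -0.88613834,  0.17011358]), 'wrist_torque': array([ 0.02933313, -0.01320848,  0.05088712]), 'grip_force': 0.0, 'finger_gap': 85.6590837165286}
top {'fovy': 57.86438595513355, 'cx': 274.098426984787, 'cy': 212.4487812875361, 'eye': array([ 466.83283556,  166.88487925, 1129.2283088 ]), 'orientation': array([  8.73067837,  -0.37222673, -91.29846394])}
side {'fovy': 51.364097182916126, 'cx': 280.15437245715435, 'cy': 212.90916091519063, 'eye': array([ 117.56021457, -382.62120909,  848.48336884]), 'orientation': array([ 44.55033767,   0.96302608, -42.52192804])}
wrist {'fovy': 62.7525106959665, 'cx': 277.7742800860667, 'cy': 208.40305631352155, 'eye': array([200.1603109 , 568.71674794, 372.85897139]), 'orientation': array([-1.54432523e+01,  4.55549028e-02,  6.41748499e+01])}
```

View pics/top0.png

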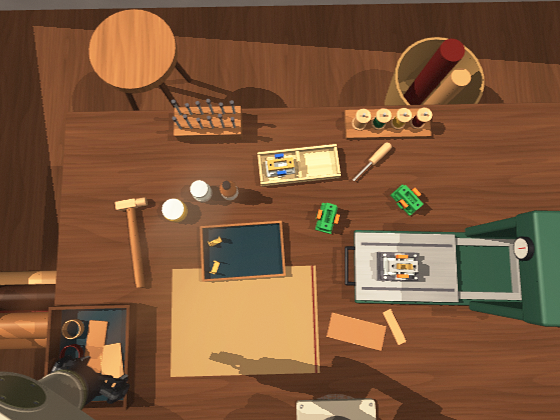

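View pics/side0.png

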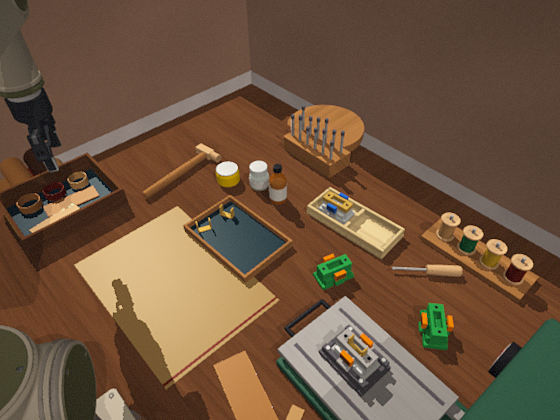

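```bash
cat > h.py <<'E'
import numpy as np, cv2
from scipy.spatial.transform import Rotation as R
from bench import r, snapshot, get_calibration
def ray(c,u,v):
    f=210/np.tan(np.radians(c["fovy"]/2))
    d=np.array([(u-c["cx"])/f,-(v-c["cy"])/f,-1])
    return c["eye"],R.from_euler("xyz",c["orientation"],degrees=True).apply(d)
def at(c,u,v,z):
    e,d=ray(c,u,v); return e+d*(z-e[2])/d[2]
def proj(c,p):
    f=210/np.tan(np.radians(c["fovy"]/2))
    q=R.from_euler("xyz",c["orientation"],degrees=True).inv().apply(np.atleast_2d(p)-c["eye"])
    return np.c_[c["cx"]-f*q[:,0]/q[:,2],c["cy"]+f*q[:,1]/q[:,2]]
E
python3 - <<'E'
import cv2,numpy as np
a=cv2.imread("pics/top0.png")
A=cv2.resize(a[220:310,340:470],None,fx=6,fy=6,interpolation=cv2.INTER_CUBIC)
B=cv2.resize(a[215:290,190:295],None,fx=7,fy=7,interpolation=cv2.INTER_CUBIC)
cv2.imwrite("pics/tA.png",A);cv2.imwrite("pics/tB.png",B)
E
```

```text
(no output)
```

View pics/tA.png

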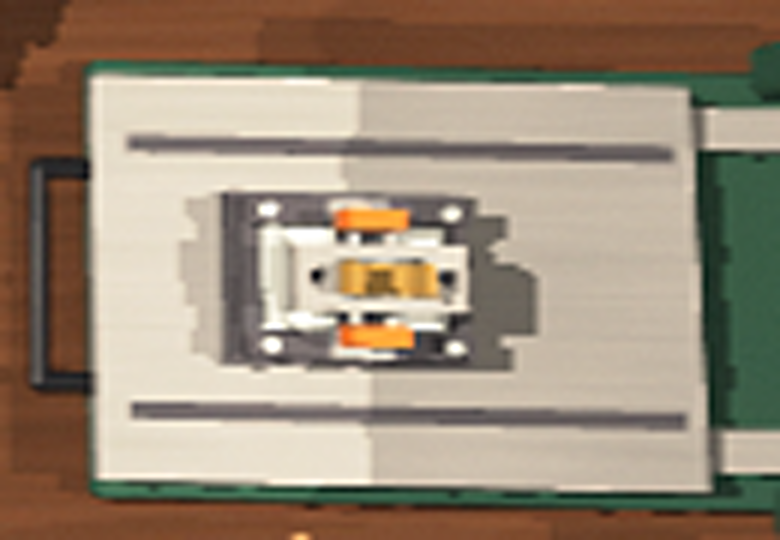

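View pics/tB.png

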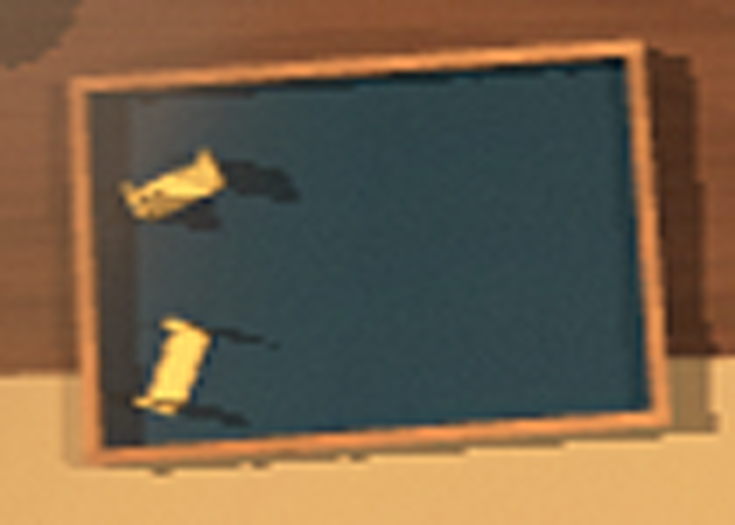

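Run:
```python
from h import *
np.set_printoptions(precision=1,suppress=True)
c=get_calibration("top")
A=lambda x,y,z: at(c,340+x/6-.4,220+y/6-.4,z)
B=lambda x,y,z: at(c,190+x/7-.4,215+y/7-.4,z)
pins=np.array([A(*p,79) for p in [(268,209),(452,214),(456,348),(272,345)]]);print(pins,pins.mean(0))
ca,cb=A(372,219,104),A(377,337,104);print("catch",ca,cb,(ca+cb)/2)
print("loopbase",A(388,280,95), "table front",A(88,75,50),A(92,487,50),"groove",A(128,142,50),A(672,153,50),A(131,408,50),A(686,421,50))
t=np.array([B(*p,22) for p in [(70,82),(642,42),(665,420),(88,460)]]);print("tray",t,t.mean(0),np.linalg.norm(np.diff(t,axis=0),axis=1))
```

```text
[[ 504.3 -144.4   79. ]
 [ 500.2 -228.9   79. ]
 [ 439.5 -226.    79. ]
 [ 442.8 -142.1   79. ]] [ 471.7 -185.4   79. ]
catch [ 497.9 -183.4  104. ] [ 445.8 -181.8  104. ] [ 471.9 -182.6  104. ]
loopbase [ 470.8 -191.7   95. ] table front [570.7 -71.5  50. ] [379.3 -62.8  50. ] groove [538.4 -88.7  50. ] [ 527.5 -346.7   50. ] [414.7 -83.   50. ] [ 402.9 -341.5   50. ]
tray [[600.3 374.9  22. ]
 [612.  135.2  22. ]
 [455.2 129.7  22. ]
 [444.4 366.4  22. ]] [528.  251.6  22. ] [240.  156.9 236.9]
```

```bash
cat >> h.py <<'E'
def plan(tgt,yaw,pos=None,yaw0=None):
    s=r.sense(); print("t",round(s["time"],2),"tcp",s["tool_pos"].round(1),s["tcp_rot"].round(2),"gap",round(s["finger_gap"],1))
    p=s["tool_pos"] if pos is None else pos; y=s["tcp_rot"][2] if yaw0 is None else yaw0
    d=R.from_euler("xyz",[180,0,y],degrees=True).inv().apply(np.array(tgt)-p)
    print("shift",d.round(1),"turn",round((y-yaw+180)%360-180,1))
E
python3 - <<'E'
from h import *
p=np.array([261.392,540.074,242.292])
plan([471.3,-183.5,200],177.4,p,154.17)
E
```

```text
t 0.15 tcp [261.2 539.7 241.5] [-1.7992e+02 -1.0000e-02  1.5417e+02] gap 85.7
shift [-504.2 -559.8   42.3] turn -23.2
```

step_arm(rows=[[[-10,-11,0],-1],[[-30,-33,0],-2],[[-56,-62,0],-4],[[-84,-93,0],-6],[[-112,-124,0],-8],[[-140,-155,0],-10],[[-168,-186,0],-12],[[-196,-217,0],-14],[[-224,-248,0],-16],[[-252,-279,0],-18],[[-280,-310,0],-20],[[-308,-341,0],-22]], fingers=1, squeeze=20)

```text
time: 1.35
tool_pos: [390.1, 97.3, 242.2]
tcp_rot: [180.0, 0.0, 176.3]
ft_force: [1.3, 0.1, -0.6]
finger_gap: 85.3
grip_force: 0.0
```

Run:
```python
from h import *
plan([471.3,-183.5,200],177.4)
```

```text
t 1.35 tcp [390.1  97.3 242.2] [1.8000e+02 2.0000e-02 1.7626e+02] gap 85.3
shift [ -99.4 -274.9   42.2] turn -1.1
```

step_arm(rows=[[[-12,-32,4],-1],[[-25,-68,9],-1.2],[[-38,-104,15],-1.2],[[-51,-140,21],-1.2],[[-64,-176,27],-1.2],[[-76,-210,32],-1.2],[[-86,-240,37],-1.2],[[-94,-262,40],-1.2],[[-98,-273,42],-1.2],[[-99.3,-277,42],-1.2],[[-99.3,-277,42],-1.2],[[-99.3,-277,42],-1.2]])

```text
time: 2.55
tool_pos: [470.6, -183.1, 200.5]
tcp_rot: [180.0, 0.0, 177.4]
ft_force: [0.1, 0.4, -0.7]
finger_gap: 85.3
grip_force: 0.0
```

Run:
```python
from h import *
plan([471.3,-183.5,200],177.4)
print(get_calibration("wrist")); a=snapshot("wrist"); cv2.imwrite("pics/w1.png",a)
```

```text
t 2.55 tcp [ 470.6 -183.1  200.5] [1.7998e+02 1.0000e-02 1.7742e+02] gap 85.3
shift [-0.7 -0.3  0.5] turn 0.0
{'fovy': 62.7525106959665, 'cx': 277.7742800860667, 'cy': 208.40305631352155, 'eye': array([ 402.86271136, -180.60952364,  331.99525527]), 'orientation': array([-1.54773184e+01, -5.82793429e-02,  8.74210077e+01])}
```

View pics/w1.png

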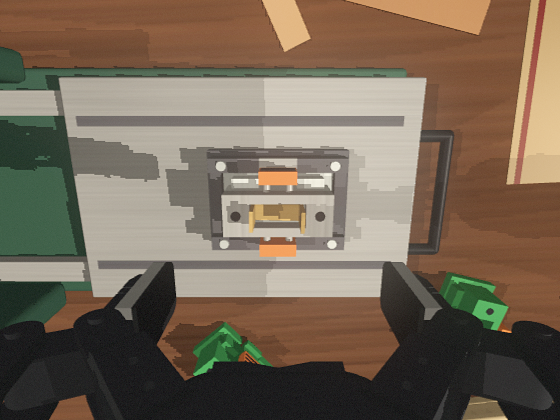

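Run:
```python
from h import *
np.set_printoptions(precision=1,suppress=True)
c=get_calibration("wrist")
a=cv2.imread("pics/w1.png"); cv2.imwrite("pics/w1c.png",cv2.resize(a[140:265,200:360],None,fx=5,fy=5,interpolation=cv2.INTER_LANCZOS4)[:600,:800])
pins=np.array([at(c,u,v,79) for u,v in [(220.5,166),(335.5,166),(332,244),(224,244)]]);print(pins,pins.mean(0))
print("TCPproj",proj(c,[[471.3,-183.5,200],[471.3,-183.5,106]]))
print("groove",[at(c,u,v,50) for u,v in [(77,121),(404,121),(99,265),(412,265)]])
```

```text
[[ 438.6 -224.2   79. ]
 [ 442.4 -139.5   79. ]
 [ 503.8 -142.2   79. ]
 [ 500.  -226.9   79. ]] [ 471.2 -183.2   79. ]
TCPproj [[277.8 281.1]
 [277.7 216.6]]
groove [array([ 401.9, -339.8,   50. ]), array([413.5, -80.4,  50. ]), array([ 526. , -345.1,   50. ]), array([538.6, -66.7,  50. ])]
```

View pics/w1c.png

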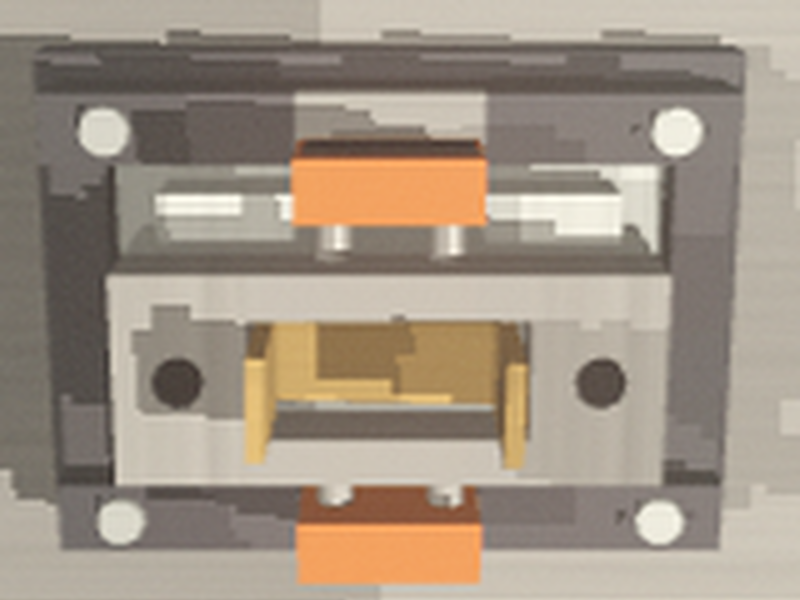

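Run:
```python
from h import *
np.set_printoptions(precision=1,suppress=True)
c=get_calibration("wrist")
f=lambda x,y,z: at(c,200+x/5-.4,140+y/5-.4,z)
print("pads",f(292,158,104),f(487,158,104),f(297,583,104),f(480,583,104))
print("mid",(f(389.5,158,104)+f(388.5,583,104))/2)
print("loop",f(245,411,122),f(527,416,122),f(386,413,122),f(386,360,122),f(386,465,122))
print("block",f(106,274,106),f(670,274,106),f(115,485,106),f(665,485,106))
plan([471.3,-183.5,200],177.4)
```

```text
pads [ 439.7 -195.2  104. ] [ 440.9 -169.2  104. ] [ 500.8 -198.2  104. ] [ 502. -172.  104.]
mid [ 470.9 -183.7  104. ]
loop [ 469.1 -202.   122. ] [ 471.4 -166.   122. ] [ 470.2 -184.   122. ] [ 463.1 -183.7  122. ] [ 477.2 -184.3  122. ]
block [ 454.  -221.1  106. ] [ 457.4 -145.2  106. ] [ 484.1 -222.5  106. ] [ 487.6 -145.9  106. ]
t 2.6 tcp [ 470.7 -183.1  200.5] [180.    0.  177.4] gap 85.1
shift [-0.6 -0.4  0.5] turn 0.0
```

step_arm(rows=[[[0,-0.7,10],0],[[0.3,-0.7,30],0],[[0.3,-0.7,48],0],[[0.3,-0.7,60],0],[[0.3,-0.7,68],0],[[0.3,-0.7,74],0],[[0.3,-0.7,78],0],[[0.3,-0.7,80],0],[[0.3,-0.7,81],0],[[0.3,-0.7,81],0],[[0.3,-0.7,81],0]], fingers=0.65, squeeze=20)

```text
time: 3.7
tool_pos: [470.6, -184.9, 119.7]
tcp_rot: [-180.0, 0.0, 177.4]
ft_force: [-0.7, 0.8, 0.3]
finger_gap: 55.1
grip_force: 0.0
```

step_arm(rows=[[[0,0,0],0],[[0,0,0],0],[[0,0,0],0],[[0,0,0],0],[[0,0,0],0],[[0,0,0],0],[[0,0,0],0],[[0,0,0],0]], fingers=0.3, squeeze=20)

```text
time: 4.5
tool_pos: [470.6, -184.8, 119.7]
tcp_rot: [-180.0, 0.0, 177.4]
ft_force: [-0.6, 0.2, 5.3]
finger_gap: 35.5
grip_force: 20.8
```

Run:
```python
from h import *
plan([471.3,-183.5,200],177.4)
a=snapshot("wrist"); s=r.sense();print(s["grip_force"],s["ft_force"]);cv2.imwrite("pics/w2.png",a)
```

```text
t 4.5 tcp [ 470.6 -184.8  119.7] [-1.7999e+02  4.0000e-02  1.7737e+02] gap 35.5
shift [ -0.7   1.4 -80.3] turn -0.0
20.795602798461914 [-0.29844811  1.22505189  4.91252682]
```

View pics/w2.png

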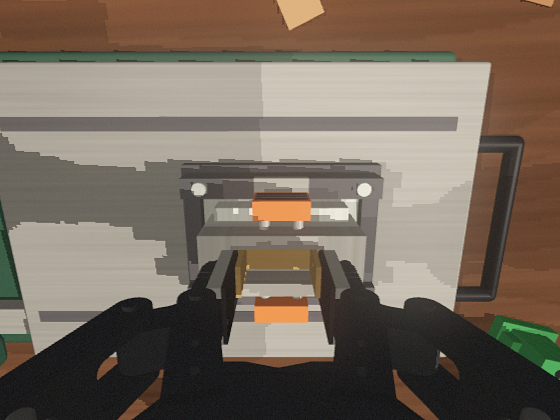

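step_arm(rows=[[[0,0,-1],0],[[0,0,-4],0],[[0,0,-9],0],[[0,0,-16],0],[[0,0,-26],0],[[0,0,-40],0],[[0,0,-56],0],[[0,0,-72],0],[[0,0,-86],0],[[0,0,-95],0],[[0,0,-99],0],[[0,0,-100],0]], fingers=0.2, squeeze=30)

```text
time: 5.75
tool_pos: [470.5, -184.8, 219.8]
tcp_rot: [-180.0, 0.0, 177.4]
ft_force: [0.1, 0.6, 0.2]
finger_gap: 35.3
grip_force: 29.9
```

step_arm(rows=[[[-1,8,0],0],[[-3,24,0],0],[[-5,46,0],0],[[-8,74,0],0],[[-12,106,0],0],[[-16,140,0],0],[[-20,174,0],0],[[-24,208,0],0],[[-27,242,0],0],[[-31,276,0],0],[[-34,306,0],0],[[-37,332,0],0]])

```text
time: 6.95
tool_pos: [521.7, 147.4, 218.2]
tcp_rot: [-180.0, -0.1, 177.4]
ft_force: [0.1, -0.1, 0.0]
finger_gap: 35.3
grip_force: 30.0
```

step_arm(rows=[[[-3,25,0],0],[[-5,42,0],0],[[-6,52,0],0],[[-6,55,5],0],[[-6,55,15],0],[[-6,55,30],0],[[-6,55,50],0],[[-6,55,75],0],[[-6,55,100],0],[[-6,55,122],0],[[-6,55,135],0],[[-6,55,140],0]])

```text
time: 8.15
tool_pos: [529.5, 198.8, 76.7]
tcp_rot: [-179.9, -0.2, 177.3]
ft_force: [-0.2, 0.1, 0.3]
finger_gap: 35.0
grip_force: 30.0
```

Run:
```python
from h import *
plan([531,200,33.7],177.4)
s=r.sense();print(s["grip_force"],s["ft_force"]);cv2.imwrite("pics/w3.png",np.hstack([snapshot("wrist")[60:380:,80:480],snapshot("side")[150:310,140:340].repeat(2,0).repeat(2,1)]))
```

```text
t 8.15 tcp [529.5 198.8  76.7] [-179.93   -0.2   177.32] gap 35.0
shift [-1.5  1.3 43. ] turn -0.1
29.97465580701828 [-0.24855518  0.12880482  0.32177532]
```

View pics/w3.png

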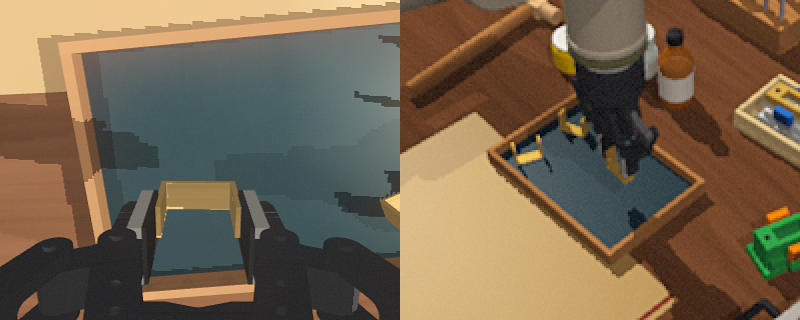

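step_arm(rows=[[[0,0,8],0],[[0,0,18],0],[[0,0,27],0],[[0,0,33],0],[[0,0,37],0],[[0,0,38],0],[[0,0,38],0],[[0,0,38],0]])

```text
time: 9.05
tool_pos: [531.3, 200.0, 41.7]
tcp_rot: [180.0, 0.0, 177.4]
ft_force: [-1.1, 0.8, 0.9]
finger_gap: 35.1
grip_force: 30.0
```

step_arm(rows=[[[0,0,2],0],[[0,0,4],0],[[0,0,5],0],[[0,0,6],0],[[0,0,6],0],[[0,0,6],0]])

```text
time: 9.65
tool_pos: [531.0, 199.9, 35.2]
tcp_rot: [-180.0, -0.0, 177.4]
ft_force: [-0.0, -0.6, -0.3]
finger_gap: 35.2
grip_force: 30.0
```

step_arm(rows=[[[0,0,1],0],[[0,0,1],0],[[0,0,1],0]])

```text
time: 9.95
tool_pos: [531.0, 199.9, 34.3]
tcp_rot: [-180.0, -0.0, 177.4]
ft_force: [-0.4, 0.2, -0.7]
finger_gap: 35.5
grip_force: 30.0
```

step_arm(rows=[[[0,0,0.8],0],[[0,0,0.8],0],[[0,0,0.8],0]])

```text
time: 10.25
tool_pos: [531.2, 199.9, 33.8]
tcp_rot: [180.0, 0.0, 177.4]
ft_force: [0.1, -0.5, 2.3]
finger_gap: 35.1
grip_force: 30.2
```

Touching the felt. Release by a small opening, wait, then lift off.

step_arm(rows=[[[0,0,0],0],[[0,0,0],0],[[0,0,0],0],[[0,0,0],0],[[0,0,0],0],[[0,0,0],0]], fingers=0.6)

```text
time: 10.85
tool_pos: [531.0, 199.9, 33.4]
tcp_rot: [-180.0, -0.0, 177.4]
ft_force: [-0.3, -0.4, 0.2]
finger_gap: 51.0
grip_force: 0.0
```

step_arm(rows=[[[0,0,-3],0],[[0,0,-9],0],[[0,0,-20],0],[[0,0,-40],0],[[0,0,-70],0],[[0,0,-105],0],[[0,0,-140],0],[[0,0,-170],0],[[0,0,-185],0],[[0,0,-190],0],[[0,0,-190],0]])

```text
time: 11.95
tool_pos: [531.1, 199.9, 223.6]
tcp_rot: [180.0, 0.0, 177.4]
ft_force: [-0.2, 0.3, 0.0]
finger_gap: 51.5
grip_force: 0.0
```

Run:
```python
from h import *
plan([470.9,-183.7,200],87.4)
cv2.imwrite("pics/w4.png",snapshot("wrist"))
```

```text
t 11.95 tcp [531.1 199.9 223.6] [1.7999e+02 2.0000e-02 1.7737e+02] gap 51.5
shift [  42.5 -385.9   23.6] turn 90.0
```

View pics/w4.png

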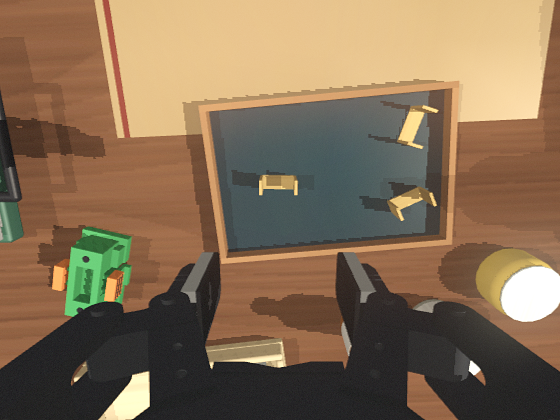

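step_arm(rows=[[[1,-8,0],5],[[3,-26,0],12],[[6,-52,0],19],[[9,-84,0],27],[[13,-118,0],35],[[17,-152,0],43],[[20,-186,0],51],[[24,-220,0],59],[[28,-254,0],67],[[32,-288,0],75],[[35,-318,0],82],[[38,-344,0],88]], fingers=1)

```text
time: 13.2
tool_pos: [475.7, -143.2, 221.0]
tcp_rot: [-179.8, -0.1, 89.0]
ft_force: [0.2, 0.3, -0.7]
finger_gap: 85.5
grip_force: 0.0
```

Run:
```python
from h import *
plan([470.9,-183.7,180],87.4)
```

```text
t 13.2 tcp [ 475.7 -143.2  221. ] [-1.7979e+02 -7.0000e-02  8.9040e+01] gap 85.5
shift [-40.6  -4.2  41. ] turn 1.6
```

step_arm(rows=[[[-16,-2,10],1],[[-29,-4,20],2],[[-37,-5,30],2],[[-41,-5,38],2],[[-41.5,-5.2,43],2],[[-41.5,-5.2,43],2],[[-41.5,-5.2,43],2]])

```text
time: 13.9
tool_pos: [471.8, -182.9, 180.7]
tcp_rot: [180.0, -0.0, 87.4]
ft_force: [0.1, -0.2, -0.1]
finger_gap: 84.9
grip_force: 0.0
```

Run:
```python
from h import *
plan([470.9,-183.7,92.5],87.4)
c=get_calibration("wrist"); a=snapshot("wrist")
hsv=cv2.cvtColor(a,cv2.COLOR_BGR2HSV); m=cv2.inRange(hsv,(7,150,140),(18,255,255))
n,_,st,ce=cv2.connectedComponentsWithStats(m)
for s,q in zip(st[1:],ce[1:]):
    if s[4]>150: print(s,q.round(1),at(c,*q,104).round(1))
cv2.imwrite("pics/w5.png",a)
print(proj(c,[[470.9,-183.7,104]]))
```

```text
t 13.9 tcp [ 471.8 -182.9  180.7] [179.99  -0.    87.43] gap 84.9
shift [-0.8 -0.9 88.2] turn 0.0
[229 199  16  45 602] [236.2 221.4] [ 445.3 -180.7  104. ]
[310 199  15  45 549] [317.3 221.3] [ 496.6 -183.   104. ]
[471 215  44  33 532] [494.5 232. ] [ 609.7 -195.2  104. ]
[512 262  36  29 463] [529.5 275.6] [ 636.6 -227.   104. ]
[[276.82061122 224.17617287]]
```

View pics/w5.png

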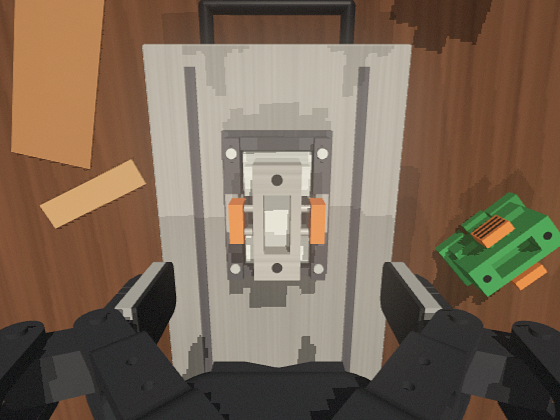

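step_arm(rows=[[[-0.4,-0.5,8],0],[[-0.7,-0.8,25],0],[[-0.7,-0.8,45],0],[[-0.7,-0.8,62],0],[[-0.7,-0.8,74],0],[[-0.7,-0.8,82],0],[[-0.7,-0.8,86],0],[[-0.7,-0.8,88],0],[[-0.7,-0.8,88],0],[[-0.7,-0.8,88],0]], fingers=1)

```text
time: 14.95
tool_pos: [471.3, -184.4, 93.2]
tcp_rot: [179.9, 0.0, 87.4]
ft_force: [0.2, 0.2, -0.2]
finger_gap: 85.2
grip_force: 0.0
```

step_arm(rows=[[[0,0,0],0],[[0,0,0],0],[[0,0,0],0],[[0,0,0],0],[[0,0,0],0],[[0,0,0],0],[[0,0,0],0],[[0,0,0],0],[[0,0,0],0],[[0,0,0],0]], fingers=0.4, squeeze=60)

```text
time: 15.95
tool_pos: [471.3, -184.5, 94.7]
tcp_rot: [179.9, 0.0, 87.4]
ft_force: [-8.2, 3.0, 17.9]
finger_gap: 44.5
grip_force: 61.6
```

Run:
```python
from h import *
s=r.sense(); print(s["grip_force"],s["finger_gap"],s["ft_force"],s["wrist_torque"])
a=snapshot("wrist"); b=snapshot("side")
cv2.imwrite("pics/w6.png",np.hstack([cv2.resize(a[180:400,140:420],None,fx=1.7,fy=1.7)[:360,:440],cv2.resize(b[300:420,290:410],None,fx=3,fy=3,interpolation=cv2.INTER_CUBIC)]))
```

```text
61.60626232624054 44.51402968065585 [-8.18224054  2.95448831 17.92909615] [ 0.5184182   1.38392139 -0.0210882 ]
```

View pics/w6.png

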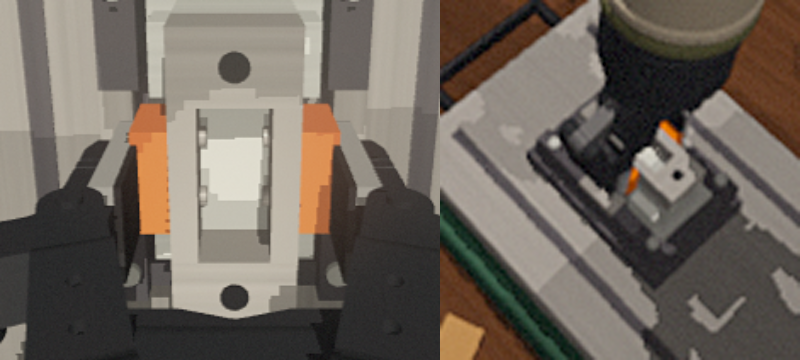

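step_arm(rows=[[[0,0,-0.5],0],[[0,0,-1],0],[[0,0,-1.5],0],[[0,0,-2],0],[[0,0,-2.5],0],[[0,0,-3],0],[[0,0,-3.5],0],[[0,0,-4],0],[[0,0,-4],0],[[0,0,-4],0]])

```text
time: 17.05
tool_pos: [470.2, -183.8, 95.8]
tcp_rot: [-179.9, -0.0, 87.4]
ft_force: [-0.1, -0.1, -6.5]
finger_gap: 44.0
grip_force: 62.1
```

step_arm(rows=[[[0,0,-1],0],[[0,0,-2],0],[[0,0,-3.5],0],[[0,0,-5],0],[[0,0,-7],0],[[0,0,-9],0],[[0,0,-11],0],[[0,0,-13],0],[[0,0,-14],0],[[0,0,-14],0]])

```text
time: 18.05
tool_pos: [470.9, -184.2, 110.7]
tcp_rot: [180.0, 0.0, 87.4]
ft_force: [0.9, 0.1, -5.9]
finger_gap: 43.8
grip_force: 62.1
```

step_arm(rows=[[[0,0,-2],0],[[0,0,-6],0],[[0,0,-12],0],[[0,0,-20],0],[[0,0,-29],0],[[0,0,-38],0],[[0,0,-47],0],[[0,0,-56],0],[[0,0,-64],0],[[0,0,-70],0],[[0,0,-74],0],[[0,0,-75],0]])

```text
time: 19.25
tool_pos: [471.0, -184.2, 186.0]
tcp_rot: [180.0, 0.0, 87.4]
ft_force: [0.2, 0.8, -6.7]
finger_gap: 43.9
grip_force: 62.1
```

step_arm(rows=[[[0,0,0],0],[[0,0,0],0],[[0,0,0],0],[[0,0,0],0],[[0,0,0],0]])

```text
time: 19.75
tool_pos: [470.7, -184.1, 185.3]
tcp_rot: [-180.0, -0.0, 87.4]
ft_force: [1.2, 0.7, -6.3]
finger_gap: 44.2
grip_force: 62.1
```

Run:
```python
from h import *
a=cv2.imread("pics/w6.png")
c=get_calibration("wrist"); s=r.sense(); print(s["ft_force"],s["wrist_torque"],s["finger_gap"])
def blobs(a):
    m=cv2.inRange(cv2.cvtColor(a,cv2.COLOR_BGR2HSV),(7,150,140),(18,255,255))
    n,_,st,ce=cv2.connectedComponentsWithStats(m)
    print([(x.tolist(),y.round(1).tolist()) for x,y in zip(st[1:],ce[1:]) if x[4]>150])
w=snapshot("wrist"); blobs(w); cv2.imwrite("pics/w7.png",w)
z=s["tool_pos"][2]
# predicted outer top edges of the pads if level and squeezed to the stops, cassette raised with tool
up=z-95; Y=R.from_euler("z",-2.6,degrees=True)
p=np.array([[sx*24.5*sy*0+u, v,0] for sx,sy,u,v in [(0,0,24.5,13),(0,0,24.5,-13),(0,0,-24.5,13),(0,0,-24.5,-13)]])
for zz in (86,104): print(zz,proj(c,Y.apply(p)+[s["tool_pos"][0],-183.9,zz+up]).round(1).tolist())
```

```text
[ 1.15471968  0.6997215  -6.28306353] [ 0.03684072 -0.02789557 -0.01972482] 44.17704829857541
[([470, 212, 43, 33, 532], [493.0, 228.5]), ([216, 241, 24, 76, 1312], [229.3, 278.2]), ([317, 241, 23, 76, 1067], [326.7, 280.0]), ([510, 258, 36, 29, 466], [527.7, 271.8])]
86 [[335.0, 241.6], [332.5, 295.3], [222.3, 241.7], [224.7, 295.3]]
104 [[342.5, 258.4], [339.3, 317.9], [215.0, 258.5], [218.2, 318.0]]
```

```bash
python3 -c "
from bench import r
print(r.hand_in())"
```

```text
the job is handed in; nothing more can be done
None
```

The loop stands released in the empty half of the tray, and the cassette is held by both squeezed catches, level and still, about 90 mm above the holder; I handed it in at about 20 s (no verdict came back), having viewed 11 pictures, one over the limit of 10.

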